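# Clamp a sample block in the mixer and torque-check the clamp screw

## Robot

A 6-joint arm with a two-finger parallel gripper is mounted at the origin on the work surface. World frame = base frame: x ahead of the robot, y to its left, z up, the work surface at z = 0. Lengths are in m, angles in rad, forces in N, time in s.
With the tool pointing down it reaches from about 0.275 to 0.85 m from the base axis. Payload 5.2 kg.
Tool frame: the origin (TCP) lies between the finger pads; the fingertips stand 22 mm ahead of it and the grasp point (between the pads) lies 3 mm ahead of it (robot.tcp_to_tips is the x of the fingertips in the tool frame, in m); x points along the fingers, z is the direction in which the jaws open and shut, and the axes are right-handed (so a half turn about x gives the same grasp; the last joint's range is limited). The gripper opens to 85 mm and grips with 20 to 120 N. Pads are 22 mm wide; open, the fingers measure 114 mm over their backs; the gripper's body (76 mm by 85 mm) begins 54 mm behind the grasp point. The pads swing forward as they close: fully open they stand 13 mm farther back than shut.
Start: joints at [1.103, 0.259, 1.535, -0, 1.348, -0.203], TCP at [0.144, 0.531, 0.253] pointing down, gripper open.
Joint ranges: [-3.14, 3.14], [-0.91, 2.08], [0.19, 2.58], [-1.22, 4.36], [0.22, 2.71], [-3.12, 3.12]. Speed limits (rad/s): [2.57, 2.57, 3.14, 3.14, 3.14, 3.14].

## Interface

Orientations are given as a unit quaternion [x, y, z, w].
In Python, from plant import robot, cams, job_done gives the robot as it stands.
- The arm moves only by the shell command python3 -m pendant 'ROWS' [FORCE]. ROWS is JSON, a list of rows, each a list of 3 entries, a list of its own where there are three numbers: the finger opening in mm, from 0 to 85.4, then the shift along the world's x, y, z in mm, then the turn about the world's z in rad. In form: [[gripper, [dx, dy, dz], spin], ...]. A call has 1 to 5 rows; each row is the pose to reach, as a shift and turn from the pose commanded when the call began; what a row does not reach only later rows make up. A row lasts 1/10 s, in which the tool goes at most 50 mm and 8.59 degrees, less where a joint would pass 70% of its speed; a pose out of reach is approached as far as the arm can. A call with a gripper value outside its range is refused whole. The fingers move at their own pace and stop on an object; FORCE is the grip in N (left out, the last holds). Time passes only in rows, so rows that repeat a pose let the fingers close. It gives the time, the measured TCP pose, the force and the opening at its end, in the units of the state.
- robot.observe(): the state, without advancing time (a new reading comes with each control period).
- cams.grab_frame(name): name is "side" or "top"; returns a dict with "image" (420x560x3 uint8, blue, green, red), "K" (3x3 intrinsics, pixels), "R" (3x3) and "t" (3): a world point X has camera coordinates R X + t. Camera axes: x right, y down, z forward; pixel columns grow to the right and rows downward; lengths in m; the calibration is good to about 2 mm. A picture is of the moment at which its call begins. There is no depth.
- job_done(): hands the job in, once; it reports no verdict.
Trained networks look in the newest picture that a camera, given by its name, has taken for a name from the list of things; names that differ only in an ending like _2 or _b are one class to them, and where a whole thing is asked for, a point or a joint stands for the part that bears it (a point fixed in the world has none). Each returns a list of dicts, best first, with "conf" (0 to 1); they miss things now and then, are a little off and sometimes report something else, mostly with a low value. They report only what shows in the picture. A call takes as long as a camera call. They do not tell look-alikes from the thing itself.
- cams.boxes_of(camera, target): "rect" ([left, top, right, bottom] in pixels, round what is visible of it).
The state is a dict: "time_s": time; "joint_pos": joint angles; "qvel": joint speeds; "joint_torque": joint torques, N m; "eef_pos": TCP position; "tcp_rot": TCP orientation; "force": force on the tool from outside, world axes, zero at the start; "wrist_torque": the same for the moment, N m; "finger_gap": finger opening in m.
Only numpy, scipy, OpenCV 4.12 (cv2) and the standard library are available. Lean on these libraries where they do the work, as an engineer would, in place of code of your own. Each camera call takes 0.05 s, during which the arm holds its last target.

## Task

Push the sample block gently along its nest on the mixer until it is fully home against the end stop. Then swing the clamp lever clockwise until the screw bites, and lean on the lever with about 0.75 N m (never as much as 1 N m) for a full second to check that the screw holds without turning further; let go, leaving the lever where the screw bit and the block home. Leave the other things on the bench alone.

Things in the scene. Friction and masses are not known exactly. Their poses are not given: they have to be found in the camera images.
- mixer: white bench mixer, fixed, 260 x 250 mm, steel deck 50 mm above the bench. Origin on the bench, exactly below the clamp screw's axis; x runs along the nest from its open end to the end stop, z up. A dark steel portal (136 mm wide in y, 24 mm in x, top 113 mm above the bench) bridges the nest at x = 0 and carries the vertical clamp screw.
- stop_face (a point): middle of the nest's end stop, on the face that the block meets: x = +45 mm of the mixer, 62.5 mm above the bench (the stop is 25 mm high on the deck). The nest's two aluminium side guides are 15 mm high on the deck, inner faces at y = +-42.5 mm, from x = -100 to +45 mm of the mixer. Axes as the mixer's.
- block: loose grey plastic block, 120 (x) x 80 (y) x 35 mm, about 0.3 kg, on the deck between the guides; eight short red-capped vials on its rear half (tops 57 mm above the deck). Origin at the centre of its underside, x towards the stop: rear face (push here) at x = -60 mm, front face at +60 mm. Starts 20 to 45 mm short of the stop; fully home its origin is at x = -15 mm of the mixer.
- screw_axis (a point): point on the vertical clamp screw's axis, 149.5 mm above the bench; axes as the mixer's. Clockwise from above tightens. The screw turns lightly (under 0.1 N m) for some 0.8 to 1.3 rad, then bites; where is not visible and differs each time. From there it stands still and only the lever flexes, 1 rad per 15 N m; beyond some 1.2 N m the screw breaks loose and turns.
- lever_post (a point): centre of the upright black round post (18 mm diameter, 36 mm tall, 131.5 to 167.5 mm above the bench) at the lever's free end, 85 mm from the screw axis. The flat steel lever (12 mm wide, 122.5 to 131.5 mm above the bench) lies under it; local y points from post to axis. Starts pointing roughly to the mixer's -y; tightening swings it towards the mixer's -x.
- lever (a joint): elastic flex of the lever against the screw, rad: 0 unloaded, positive when loaded clockwise (tightening). Torque = 15 N m per rad: 0.05 rad is 0.75 N m, or 8.8 N square to the lever at its post. Springs back to 0 when let go.
- tube_rack: bystander: white foam rack with red-capped tubes, 170 x 150 x 98 mm, origin at the centre of its underside.
- wire_basket: bystander: empty steel wire basket, 200 x 130 x 70 mm, origin at the centre of its underside.
- gel_bottle: bystander: white bottle, 56 mm diameter, 130 mm tall, origin at the centre of its underside.
Mind the look-alikes: they are no part of the job. Leave any orange look-alike of the block alone.

How it is judged:
On the way, in this order (a step that is already met when the one before it is completed fails the run):
1. the block is fully home against the end stop (x of block in the frame of mixer above -0.0175 m and z of block in the frame of mixer below 0.053 m and angle between the x axis of block and the x axis of mixer, either way round below 0.06 rad), for 0.2 s.
2. with the block home, the screw holds a check torque of at least 0.5 N m for 0.7 s (all of step 1 and value of joint lever above 0.0333 rad), for 0.7 s.
At the end, for the whole second after the job is handed in: The block lies flat in the nest within 2.5 mm of the end stop and square to it (0.06 rad), at rest; the lever is unloaded (under 0.18 N m), still swung round to where the screw bit (its post at least 48 mm to the mixer's -x side of the screw axis) (all of step 1 and value of joint lever below 0.012 rad and x of lever_post in the frame of mixer below -0.048 m and linear speed of block below 0.01 m/s and velocity of joint lever below 0.05 rad/s); the robot touches nothing.
It fails at once if the screw is overloaded: 1 N m or more on the lever (value of joint lever above 0.0667 rad).
It fails at once if the robot presses on the block with more than 25 N (contact force between any of the fingers, the arm and block above 25 N).
It fails at once if a bystander is moved by more than 20 mm (distance of any of tube_rack, wire_basket, gel_bottle from where it was at the start of the episode above 0.02 m).
It also fails if it takes over 64 s, if anything falls off the work surface, if the arm or the gripper's body presses on something with over 40 N, if the wrist force passes 120 N, or if a joint passes its speed limit or range.

## Working session

There is one attempt and no reset: what is moved stays moved. The work goes in short steps, Python scripts to look and compute and a shell command to move; the robot and the scene stay as the last step left them, time stands still between calls to the robot, and variables do not carry over. Pictures are saved under pics/ and viewed, and the job is handed in when it is done.

```bash
ls; mkdir -p pics; python3 - <<'E'
from plant import robot,cams
import cv2
s=robot.observe();print(s)
for n in("side","top"):
    f=cams.grab_frame(n);cv2.imwrite(f"pics/{n}0.png",f["image"]);print(n,f["K"],f["R"],f["t"])
    for t in ("mixer","block","lever_post","tube_rack","wire_basket","gel_bottle"):
        print(t,cams.boxes_of(n,t))
E
```

```text
pics
{'time_s': 0.0, 'joint_pos': array([ 1.10321919e+00,  2.59326394e-01,  1.53612111e+00,  3.17050739e-05,
        1.34797462e+00, -2.02769146e-01]), 'qvel': array([ 2.18462842e-03, -1.06011343e-03,  1.23016333e-04, -1.57564219e-03,
       -5.64347309e-04, -2.12686474e-05]), 'joint_torque': array([-1.27764444e-03, -4.46040809e+01, -2.90566009e+01, -2.82718484e-04,
        1.19674753e-02, -1.22026827e-04]), 'eef_pos': array([0.14367089, 0.53039005, 0.25246832]), 'tcp_rot': array([-0.42988444,  0.56222082,  0.42934117,  0.56104659]), 'force': array([ 0.42075826, -0.2868158 ,  0.43141716]), 'wrist_torque': array([-0.02577042, -0.04010533,  0.02603402]), 'finger_gap': 0.08519154170464852}
side [[478.81301133   0.         283.66654257]
 [  0.         478.81301133 209.05934632]
 [  0.           0.           1.        ]] [[ 0.69305373 -0.72074979  0.01400925]
 [-0.53173948 -0.52423511 -0.66515463]
 [ 0.4867542   0.45353863 -0.74657422]] [-0.39734371  0.35392454  1.35202982]
mixer [{'rect': [236.0, 187.9, 347.0, 276.4], 'conf': 0.87}]
block [{'rect': [266.0, 206.7, 305.9, 243.6], 'conf': 0
[... 836 characters left out ...]
rect': [246.3, 174.7, 325.2, 261.3], 'conf': 0.81}, {'rect': [371.4, 257.7, 396.8, 275.9], 'conf': 0.28}]
block [{'rect': [300.7, 267.2, 340.8, 312.2], 'conf': 0.87}, {'rect': [192.1, 233.3, 228.1, 277.5], 'conf': 0.86}, {'rect': [268.8, 205.4, 294.6, 241.2], 'conf': 0.74}, {'rect': [218.1, 129.6, 261.6, 162.3], 'conf': 0.62}, {'rect': [242.1, 176.1, 322.5, 257.1], 'conf': 0.18}]
lever_post [{'rect': [279.5, 185.2, 313.8, 203.2], 'conf': 0.61}]
tube_rack [{'rect': [103.3, 172.3, 162.7, 236.5], 'conf': 0.84}]
wire_basket [{'rect': [365.3, 153.7, 435.7, 227.5], 'conf': 0.62}, {'rect': [269.5, 202.8, 296.4, 242.1], 'conf': 0.25}]
gel_bottle [{'rect': [369.8, 254.9, 393.8, 276.5], 'conf': 0.65}]
```

```bash
python3 - <<'E'
import cv2
a=cv2.imread("pics/side0.png");b=cv2.imread("pics/top0.png")
cv2.imwrite("pics/s1.png",cv2.resize(a[170:290,220:380],None,fx=5,fy=5,interpolation=cv2.INTER_CUBIC))
cv2.imwrite("pics/t1.png",cv2.resize(b[165:285,215:375],None,fx=5,fy=5,interpolation=cv2.INTER_CUBIC))
E
```

```text
(no output)
```

View pics/top0.png

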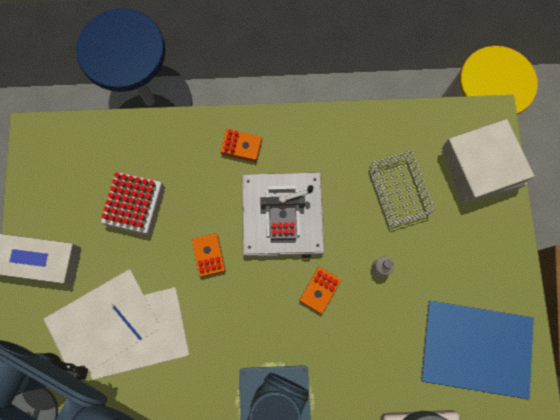

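View pics/side0.png

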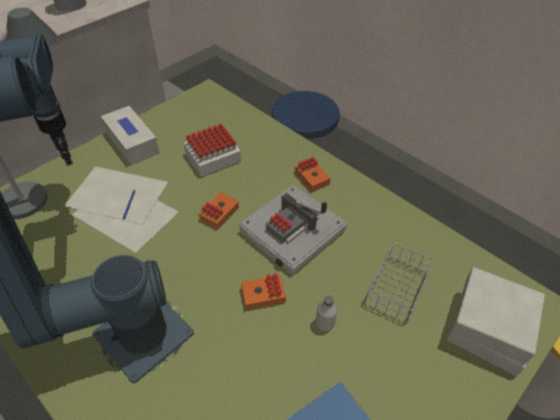

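```bash
sleep 1
```

```text
(no output)
```

View pics/t1.png

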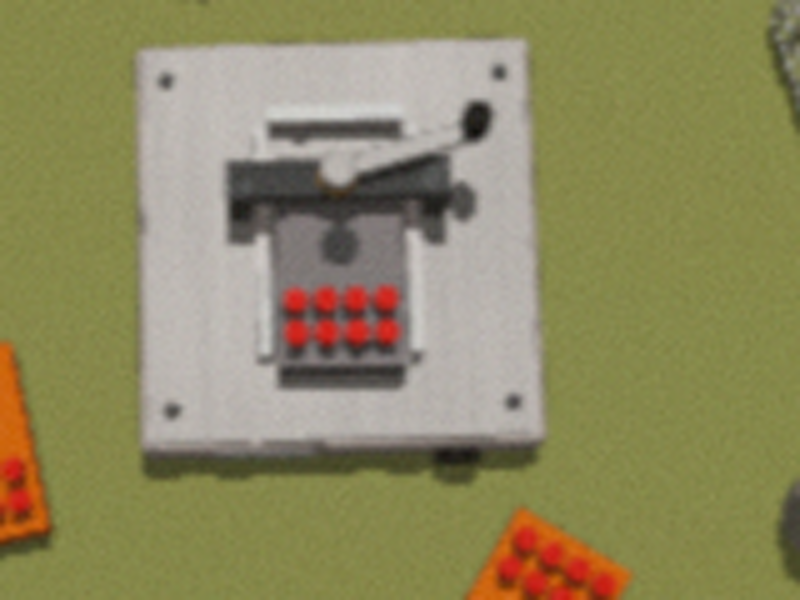

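View pics/s1.png

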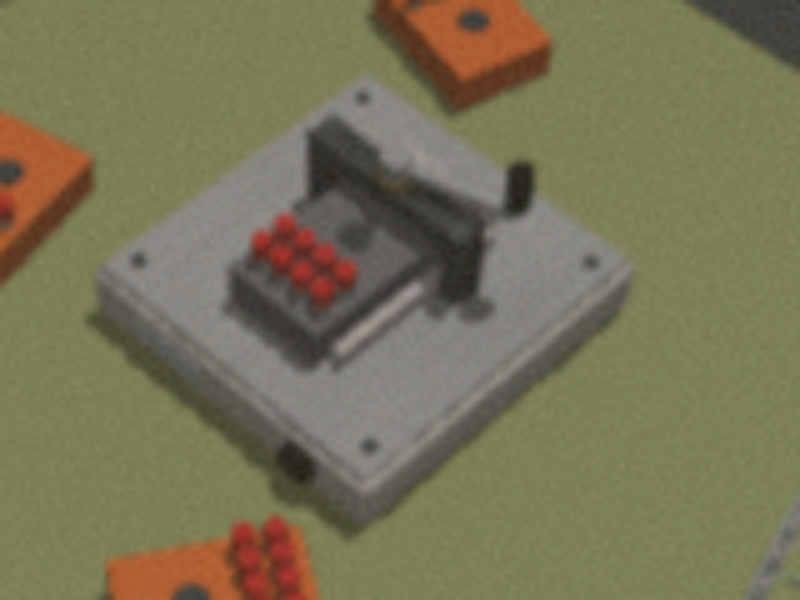

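```bash
cat > h.py <<'E'
import numpy as np,cv2
from scipy.optimize import least_squares
def proj(f,X):
    c=f["R"]@np.asarray(X,float)+f["t"];p=f["K"]@c;return p[:2]/p[2]
def ray(f,uv,z):
    d=f["R"].T@np.linalg.inv(f["K"])@np.array([uv[0],uv[1],1.]);c=-f["R"].T@f["t"]
    return c+d*(z-c[2])/d[2]
def tri(fs,uvs):
    return least_squares(lambda X:np.concatenate([proj(f,X)-u for f,u in zip(fs,uvs)]),[0.5,0.,.1]).x
E
cat > m.py <<'E'
from h import *
from plant import robot,cams
S=cams.grab_frame("side");T=cams.grab_frame("top")
fu=lambda u,x0,y0:np.array([(u[0]+.5)/5-.5+x0,(u[1]+.5)/5-.5+y0])
t=lambda *u:fu(u,215,165)
s=lambda *u:fu(u,220,170)
P=[(T,(12,68,113),t(228,162)),(T,(12,-68,113),t(448,152)),(T,(-12,68,113),t(228,200)),(T,(-12,-68,113),t(450,192)),
(S,(12,68,113),s(336,113)),(S,(-12,68,113),s(308,133)),(S,(-12,-68,113),s(455,243)),(S,(12,-68,113),s(484,226))]
def loc(p,q):
    c,sn=np.cos(p[2]),np.sin(p[2]);q=np.array(q)/1e3
    return np.array([p[0]+c*q[0]-sn*q[1],p[1]+sn*q[0]+c*q[1],q[2]])
r=least_squares(lambda p:np.concatenate([proj(f,loc(p,q))-u for f,q,u in P]),[.5,0,0]);p=r.x
print("mixer",p,r.fun.reshape(-1,2).round(1))
for n,i in(("T",T),("S",S)):
    print(n,[ (n2,proj(i,loc(p,q)).round(1)) for n2,q in (("screw",(0,0,149.5)),("stop",(45,0,75)),("guideend+",(-100,42.5,65)),("guideend-",(-100,-42.5,65)))])
def inv(X):
    d=np.array(X)-[p[0],p[1],0];c,sn=np.cos(p[2]),np.sin(p[2]);return np.array([c*d[0]+sn*d[1],-sn*d[0]+c*d[1],d[2]])*1e3
for nm,a,b in(("posttop",t(480,106),s(521,166)),):
    X=tri([T,S],[a,b]);print(nm,X,inv(X))
    print(inv(ray(T,t(480,106),.1675)),inv(ray(S,s(521,166),.1675)))
for u in((282,366),(403,358)):print("rear T",inv(ray(T,t(*u),.085)))
for u in((232,268),(312,328)):print("rear S",inv(ray(S,s(*u),.085)))
E
python3 m.py
```

```text
mixer [ 0.59064039 -0.04720327 -0.01612266] [[-1.  -0.7]
 [ 0.1  0.2]
 [-0.8 -0.6]
 [ 0.  -0. ]
 [-0.8  0.7]
 [-0.3  0.4]
 [ 1.   1.1]
 [ 0.4  0.4]]
T [('screw', array([282.1, 196.7])), ('stop', array([281.3, 188.4])), ('guideend+', array([268.6, 235.4])), ('guideend-', array([296.4, 234.8]))]
S [('screw', array([299., 198.])), ('stop', array([307.5, 206.4])), ('guideend+', array([267. , 224.9])), ('guideend-', array([285.8, 239.8]))]
posttop [ 0.61316536 -0.1301169   0.17372614] [ 23.85876594 -82.53970447 173.72613617]
[ 26.54273098 -83.76562789 167.5       ] [ 27.17593791 -78.48815493 167.5       ]
rear T [-110.78086973   35.42515588   85.        ]
rear T [-107.63076101  -37.65332162   85.        ]
rear S [-108.70101588   37.64008624   85.        ]
rear S [-106.94835544  -32.36020075   85.        ]
```

```bash
python3 - <<'E'
from plant import robot
from scipy.spatial.transform import Rotation as R
s=robot.observe();print(R.from_quat(s["tcp_rot"]).as_matrix().round(3),robot.tcp_to_tips,s["time_s"])
E
```

```text
[[-0.    -0.965  0.262]
 [ 0.     0.262  0.965]
 [-1.     0.    -0.   ]] 0.022 0.8
```

```bash
python3 -m pendant '[[0,[21,-41,0],0.05],[0,[42,-82,0],0.1],[0,[63,-123,0],0.15],[0,[84,-164,0],0.2],[0,[105,-205,0],0.25]]' 40 
python3 -m pendant '[[0,[21,-41,0],0],[0,[42,-82,0],0],[0,[63,-123,0],0],[0,[84,-164,0],0],[0,[105,-205,0],0]]'
python3 -m pendant '[[0,[21,-41,0],0],[0,[42,-82,0],0],[0,[63,-123,0],0],[0,[82,-166,0],0],[0,[82,-166,0],0]]'
```

```text
time_s: 1.3
eef_pos: [0.2493, 0.3243, 0.2535]
tcp_rot: [-0.497, 0.503, 0.497, 0.503]
force: [1.2, 0.1, 0.7]
finger_gap: 0.012
time_s: 1.8
eef_pos: [0.3544, 0.1191, 0.2537]
tcp_rot: [-0.497, 0.503, 0.496, 0.504]
force: [0.6, 0.5, -0.4]
finger_gap: 0.0002
time_s: 2.3
eef_pos: [0.4382, -0.0502, 0.2534]
tcp_rot: [-0.496, 0.505, 0.494, 0.505]
force: [-0.1, 0.9, -0.4]
finger_gap: -0.0005
```

```bash
python3 -m pendant '[[0,[0,0,-45],0],[0,[0,0,-90],0],[0,[0,0,-130],0],[0,[0,0,-150],0],[0,[0,0,-150],0]]'
python3 - <<'E'
from plant import robot,cams
import cv2
s=robot.observe();print(s["eef_pos"],s["force"],s["joint_pos"])
a=cams.grab_frame("side")["image"];b=cams.grab_frame("top")["image"]
cv2.imwrite("pics/s2.png",cv2.resize(a[170:290,220:380],None,fx=5,fy=5,interpolation=cv2.INTER_CUBIC))
cv2.imwrite("pics/t2.png",cv2.resize(b[165:285,215:375],None,fx=5,fy=5,interpolation=cv2.INTER_CUBIC))
E
```

```text
time_s: 2.8
eef_pos: [0.4334, -0.0437, 0.1008]
tcp_rot: [-0.494, 0.505, 0.499, 0.503]
force: [0.9, 0.5, 0.2]
finger_gap: 0.0002
[ 0.43335201 -0.0436971   0.10080857] [0.85263503 0.46912722 0.19609332] [-3.57831129e-01  2.33805848e-01  1.99657374e+00  1.87533861e-04
  9.18075606e-01 -1.91418418e+00]
```

```bash
sleep 1
```

```text
(no output)
```

View pics/s2.png

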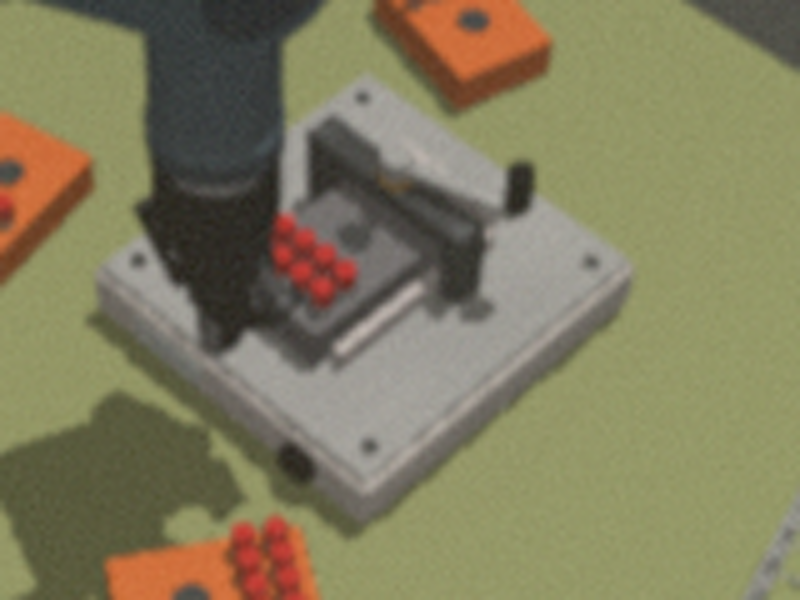

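View pics/t2.png

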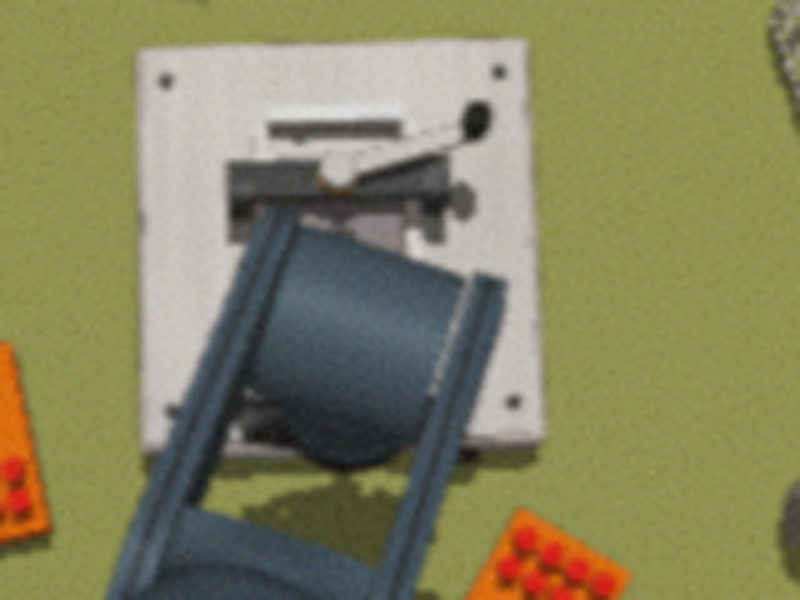

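```bash
python3 -m pendant '[[0,[0,0,-14],0],[0,[7,-1,-14],0],[0,[14,-1,-14],0],[0,[20,-1,-14],0],[0,[20,-1,-14],0]]'
python3 -m pendant '[[0,[3,0,0],0],[0,[6,0,0],0],[0,[9,0,0],0],[0,[12,0,0],0],[0,[12,0,0],0]]'
```

```text
time_s: 3.4
eef_pos: [0.4578, -0.0465, 0.0903]
tcp_rot: [-0.497, 0.503, 0.495, 0.504]
force: [1.3, -0.4, -0.5]
finger_gap: -0.0
time_s: 3.9
eef_pos: [0.4681, -0.0462, 0.0892]
tcp_rot: [-0.496, 0.504, 0.496, 0.504]
force: [0.4, 0.0, -0.4]
finger_gap: -0.0
```

```bash
python3 -m pendant '[[0,[3,0,0],0],[0,[6,0,0],0],[0,[9,0,0],0],[0,[12,0,0],0],[0,[12,0,0],0]]'
python3 -m pendant '[[0,[2,0,0],0],[0,[4,0,0],0],[0,[6,0,0],0],[0,[8,0,0],0],[0,[8,0,0],0]]'
```

```text
time_s: 4.4
eef_pos: [0.4807, -0.0463, 0.0893]
tcp_rot: [-0.497, 0.504, 0.496, 0.504]
force: [0.7, 0.3, 0.2]
finger_gap: 0.0
time_s: 4.9
eef_pos: [0.4885, -0.0462, 0.0893]
tcp_rot: [-0.497, 0.504, 0.496, 0.504]
force: [-0.3, 0.0, 1.3]
finger_gap: -0.0003
```

```bash
cat > look.py <<'E'
import sys
from plant import robot,cams
import cv2
s=robot.observe();print(s["time_s"],s["eef_pos"],s["force"])
for n,y,x in(("side",170,220),("top",165,215)):
    a=cams.grab_frame(n)["image"]
    cv2.imwrite(f"pics/{n}_{sys.argv[1]}.png",cv2.resize(a[y:y+120,x:x+160],None,fx=5,fy=5,interpolation=cv2.INTER_CUBIC))
E
python3 look.py 3
```

```text
4.9 [ 0.48846249 -0.04619365  0.08933711] [-0.25735215  0.03636399  1.29150967]
```

View pics/side_3.png

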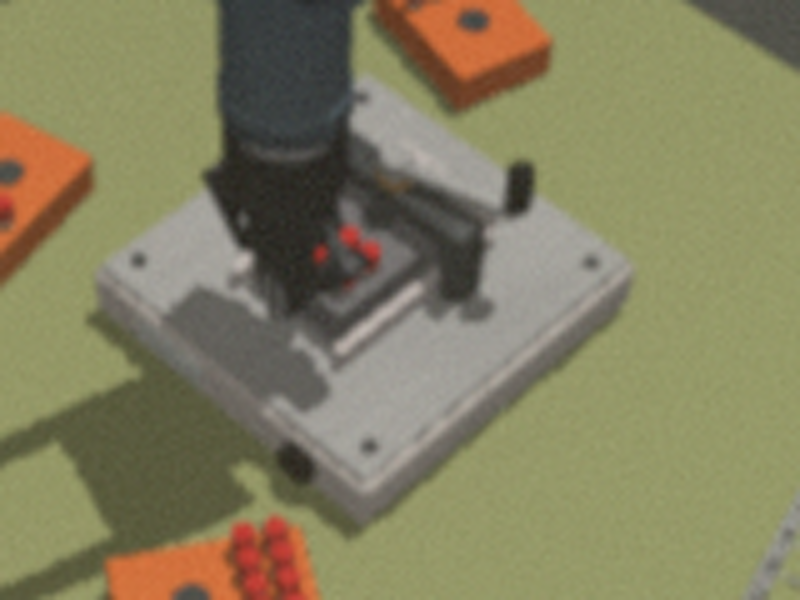

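The picture shows the block moving with the fingers (front-right cap went from crop (345,270) to (372,252)). Continuing.

```bash
python3 -m pendant '[[0,[2,0,0],0],[0,[4,0,0],0],[0,[6,0,0],0],[0,[8,0,0],0],[0,[8,0,0],0]]'
python3 -m pendant '[[0,[1,0,0],0],[0,[2,0,0],0],[0,[3,0,0],0],[0,[4,0,0],0],[0,[4,0,0],0]]'
```

```text
time_s: 5.5
eef_pos: [0.4965, -0.0462, 0.0893]
tcp_rot: [-0.496, 0.504, 0.496, 0.504]
force: [-1.1, 1.1, 0.3]
finger_gap: 0.0003
time_s: 6.0
eef_pos: [0.5002, -0.0462, 0.0893]
tcp_rot: [-0.496, 0.504, 0.496, 0.504]
force: [-2.1, 0.3, 0.5]
finger_gap: -0.0001
```

```bash
python3 -m pendant '[[0,[0.5,0,0],0],[0,[1,0,0],0],[0,[1.5,0,0],0],[0,[2,0,0],0],[0,[2,0,0],0]]'
```

```text
time_s: 6.5
eef_pos: [0.5021, -0.0462, 0.0893]
tcp_rot: [-0.496, 0.504, 0.496, 0.504]
force: [-2.0, 0.3, 0.2]
finger_gap: -0.0
```

```bash
python3 -m pendant '[[0,[0.5,0,0],0],[0,[1,0,0],0],[0,[1.5,0,0],0],[0,[2,0,0],0]]'; python3 -m pendant '[[0,[0.5,0,0],0],[0,[1,0,0],0],[0,[1,0,0],0]]'
```

```text
time_s: 6.9
eef_pos: [0.5037, -0.0462, 0.0893]
tcp_rot: [-0.496, 0.504, 0.496, 0.503]
force: [-3.7, -1.3, 3.5]
finger_gap: 0.0001
time_s: 7.2
eef_pos: [0.5037, -0.0461, 0.0893]
tcp_rot: [-0.496, 0.504, 0.497, 0.503]
force: [-6.4, -1.2, 5.2]
finger_gap: -0.0
```

```bash
python3 -m pendant '[[0,[0.5,0,0],0],[0,[0.5,0,0],0],[0,[0.5,0,0],0]]';  python3 look.py 4
```

```text
time_s: 7.5
eef_pos: [0.5037, -0.0461, 0.0892]
tcp_rot: [-0.495, 0.504, 0.497, 0.503]
force: [-7.6, -0.7, 6.4]
finger_gap: 0.0001
7.5 [ 0.50373522 -0.04611712  0.08923139] [-7.58271701 -0.68736065  6.36529074]
```

View pics/side_4.png

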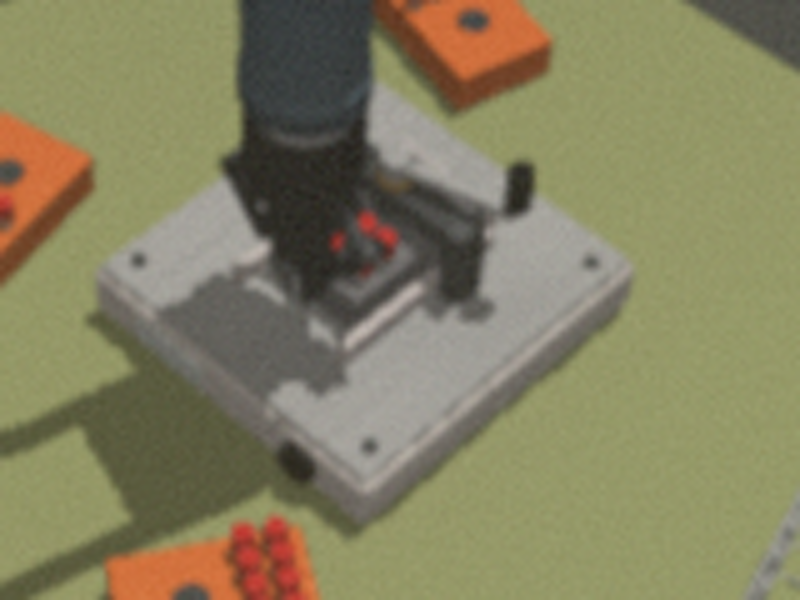

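View pics/top_4.png

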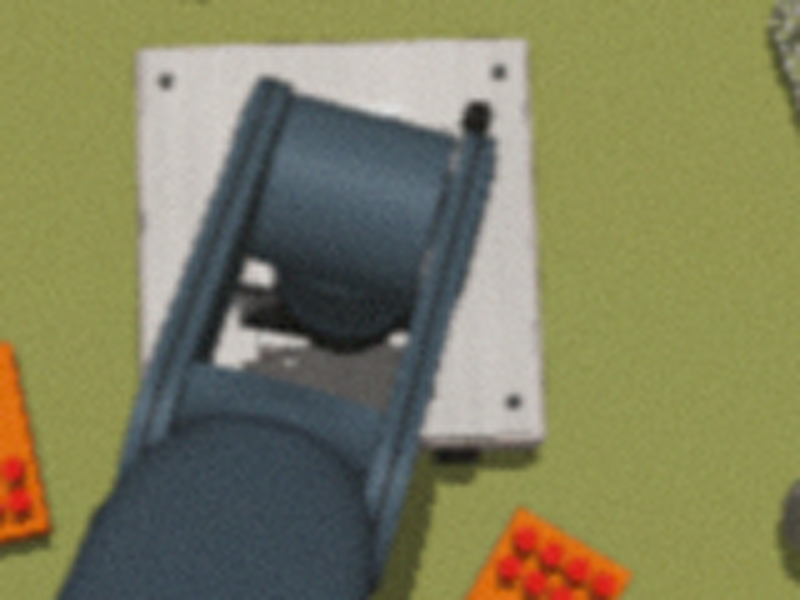

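```bash
python3 -m pendant '[[0,[0.7,0,0],0],[0,[0.7,0,0],0],[0,[0.7,0,0],0]]';python3 -m pendant '[[0,[-5,0,0],0],[0,[-30,0,0],0],[0,[-50,0,0],0],[0,[-60,0,0],0],[0,[-60,0,0],0]]';python3 -m pendant '[[0,[0,0,45],0],[0,[0,0,90],0],[0,[-40,0,130],0],[0,[-80,0,130],0],[0,[-80,0,130],0]]';  python3 look.py 5
```

```text
time_s: 7.9
eef_pos: [0.5038, -0.0461, 0.0892]
tcp_rot: [-0.495, 0.505, 0.498, 0.502]
force: [-10.2, -1.3, 9.0]
finger_gap: 0.0001
time_s: 8.4
eef_pos: [0.4457, -0.0461, 0.0895]
tcp_rot: [-0.496, 0.504, 0.496, 0.504]
force: [0.2, 0.6, 1.0]
finger_gap: 0.0001
time_s: 8.9
eef_pos: [0.3638, -0.0457, 0.2208]
tcp_rot: [-0.497, 0.504, 0.495, 0.504]
force: [0.5, -0.6, -0.8]
finger_gap: -0.0001
8.9 [ 0.363785   -0.04569422  0.22080324] [ 0.49243906 -0.5645913  -0.78209621]
```

View pics/side_5.png

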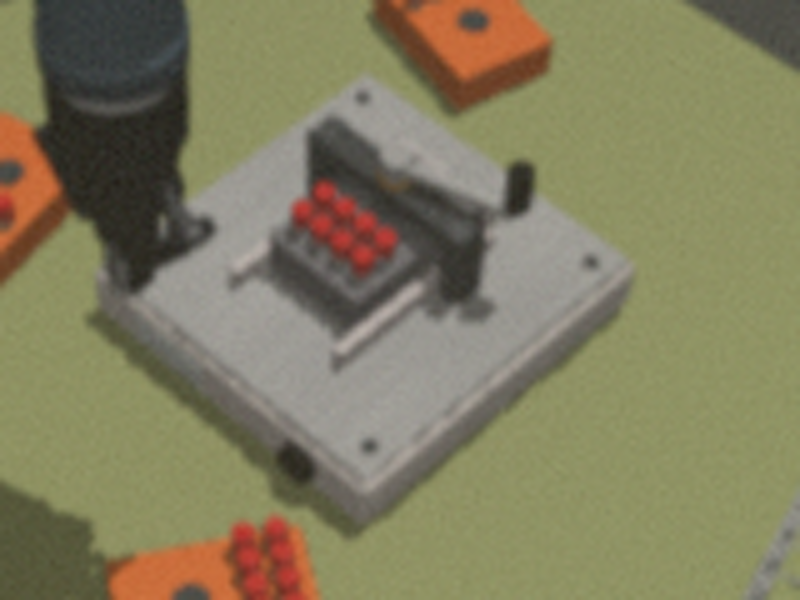

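View pics/top_5.png

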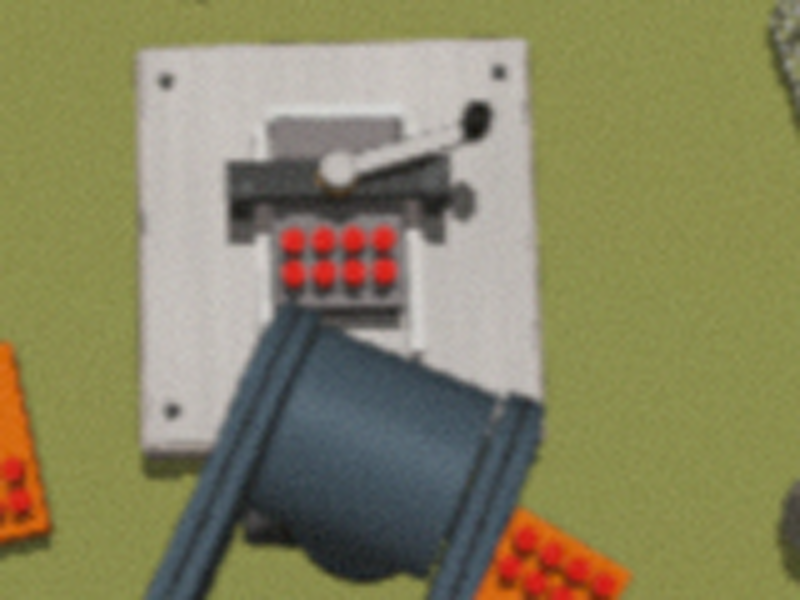

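Block is home (top view: front flush with the stop, no gap; rear vials at rows 240/272). Now the lever: go to the +x side of the post.

```bash
python3 -m pendant '[[0,[36,-10,20],0.1],[0,[78,-20,20],0.2],[0,[120,-30,20],0.31],[0,[162,-41,20],0.31],[0,[204,-52,20],0.31]]';python3 -m pendant '[[0,[42,-10,0],0],[0,[81,-21,0],0],[0,[81,-21,0],0],[0,[81,-21,0],0]]'; python3 look.py 6
```

```text
time_s: 9.5
eef_pos: [0.5736, -0.0986, 0.2382]
tcp_rot: [0.568, -0.421, -0.568, -0.421]
force: [0.2, -0.5, 0.6]
finger_gap: -0.0002
time_s: 9.9
eef_pos: [0.6523, -0.1192, 0.2368]
tcp_rot: [-0.567, 0.421, 0.569, 0.421]
force: [-1.1, 1.5, -0.0]
finger_gap: 0.0
9.9 [ 0.65231453 -0.11915451  0.23678272] [-1.14818183  1.53166077 -0.03145399]
```

View pics/side_6.png

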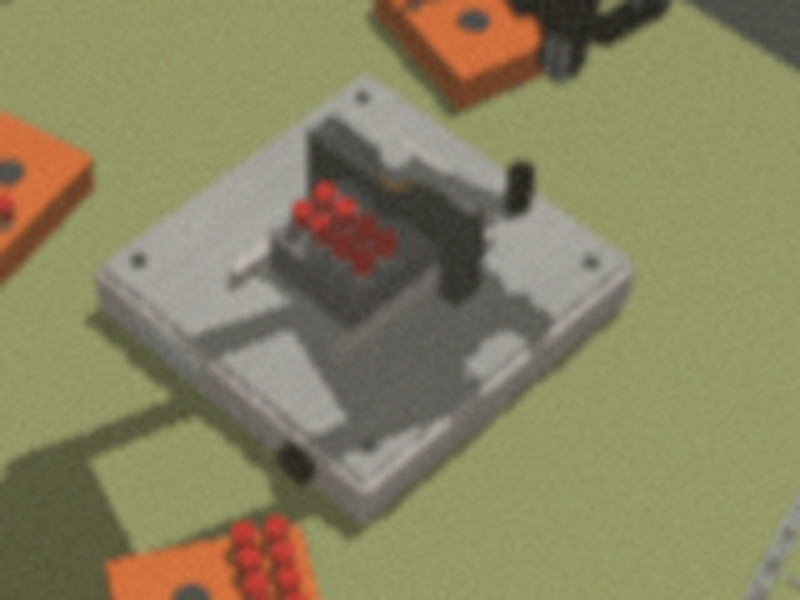

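```bash
python3 -m pendant '[[0,[0,0,-40],0],[0,[0,0,-75],0],[0,[0,0,-75],0],[0,[0,0,-75],0]]'; python3 look.py 7
```

```text
time_s: 10.4
eef_pos: [0.6506, -0.1189, 0.1652]
tcp_rot: [-0.568, 0.421, 0.568, 0.421]
force: [0.9, 0.4, 1.3]
finger_gap: -0.0
10.4 [ 0.65059491 -0.11889524  0.16523814] [0.93915034 0.43582737 1.34431296]
```

View pics/side_7.png

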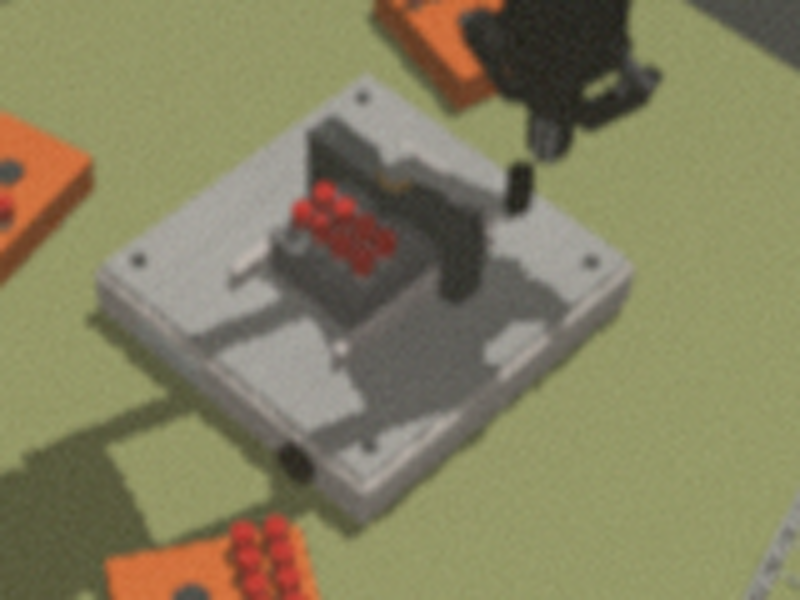

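View pics/top_7.png

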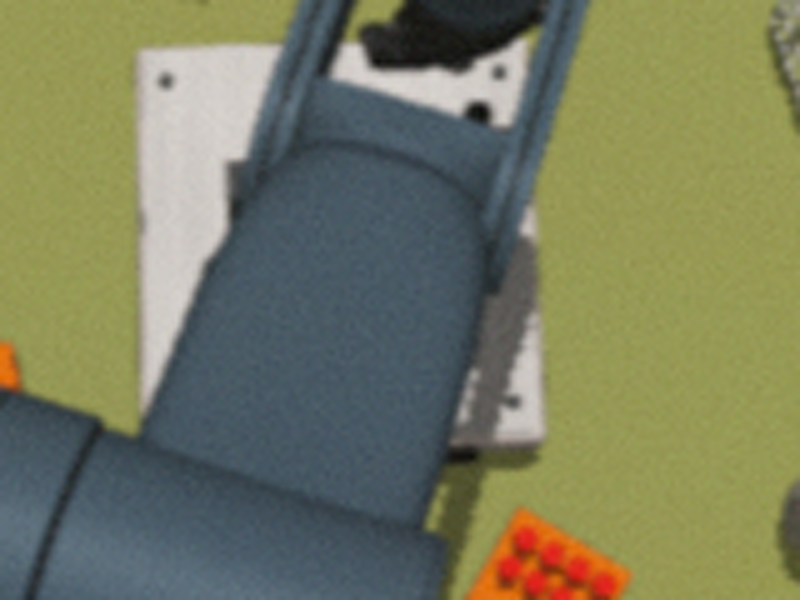

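```bash
cat > st.py <<'E'
# torque estimate & waypoint table
import sys
from h import *
from plant import robot,cams
from scipy.spatial.transform import Rotation as Ro
C=np.array([.5906,-.048]);th=-.016
F=[];s=robot.observe();F.append(s["force"])
for i in range(int(sys.argv[1])):
    cams.grab_frame("side");s=robot.observe();F.append(s["force"])
F=np.array(F);f=F.mean(0)-np.array([0,0,0])
Rm=np.array([[np.cos(th),-np.sin(th)],[np.sin(th),np.cos(th)]])
p=Rm.T@(s["eef_pos"][:2]-C);jz=Ro.from_quat(s["tcp_rot"]).as_matrix()[:2,2];ya=np.arctan2(jz[1],jz[0])
ya=(ya-th)%np.pi; spin=ya-np.pi/2
d=20.;rho=np.linalg.norm(p)*1e3
# phi from circle: tool = 85*u + d*b
phi=np.arctan2(-p[0],-p[1])+np.arcsin(d/rho)
u=Rm@np.array([-np.sin(phi),-np.cos(phi)]);tg=Rm@np.array([-np.cos(phi),np.sin(phi)])
print("t",s["time_s"],"eef",s["eef_pos"].round(4),"phi",phi.round(3),"rho",rho.round(1),"(want %.1f)"%np.hypot(85,d),"-spin",(-spin).round(3),"F",f.round(2),"sd",F.std(0).round(2))
print("tangential push N",(-f[:2]@tg).round(2),"radial out",(-f[:2]@u).round(2),"torque",(-f[:2]@tg*.085).round(3))
def wp(ph,dd):return Rm@(85*np.array([-np.sin(ph),-np.cos(ph)])+dd*np.array([np.cos(ph),-np.sin(ph)]))
if len(sys.argv)>2:
    p0=float(sys.argv[2]);
    for a in sys.argv[3:]:
        a=float(a);print(a,(C*1e3+wp(a,d)-s["eef_pos"][:2]*1e3).round(1),"rel p0",(wp(a,d)-wp(p0,d)).round(1),"spin",round(-a+p0,3))
E
python3 st.py 4 -0.31 -0.31 -.2 -.1 0 .1 .2 .3 .4
```

```text
t 10.7 eef [ 0.6519 -0.1194  0.1663] phi -0.511 rho 94.1 (want 87.3) -spin -0.311 F [-0.24  0.4   0.  ] sd [0.3  0.39 0.44]
tangential push N -0.02 radial out 0.46 torque -0.002
-0.31 [-17.5  -4.1] rel p0 [0. 0.] spin 0.0
-0.2 [-26.1  -8.5] rel p0 [-8.6 -4.3] spin -0.11
-0.1 [-34.2 -11.6] rel p0 [-16.7  -7.5] spin -0.21
0.0 [-42.7 -13.9] rel p0 [-25.1  -9.8] spin -0.31
0.1 [-51.3 -15.3] rel p0 [-33.7 -11.2] spin -0.41
0.2 [-60.  -15.9] rel p0 [-42.5 -11.8] spin -0.51
0.3 [-68.7 -15.6] rel p0 [-51.2 -11.4] spin -0.61
0.4 [-77.4 -14.4] rel p0 [-59.8 -10.3] spin -0.71
```

```bash
python3 -m pendant '[[0,[-10,-2.5,0],0],[0,[-17.5,-4,0],0],[0,[-22,-6.5,0],-0.06],[0,[-26,-8.5,0],-0.11],[0,[-26,-8.5,0],-0.11]]'; python3 st.py 3 -.2; python3 look.py 8
```

```text
time_s: 11.2
eef_pos: [0.6241, -0.128, 0.1645]
tcp_rot: [-0.544, 0.452, 0.544, 0.452]
force: [0.2, -0.3, 0.6]
finger_gap: -0.0002
t 11.35 eef [ 0.6249 -0.1277  0.1644] phi -0.19 rho 86.8 (want 87.3) -spin -0.202 F [-0.02 -0.29 -0.19] sd [0.4  0.42 0.58]
tangential push N -0.06 radial out -0.28 torque -0.006
11.35 [ 0.62494092 -0.12773872  0.16442374] [ 0.14071861  0.3631005  -0.47072248]
```

View pics/side_8.png

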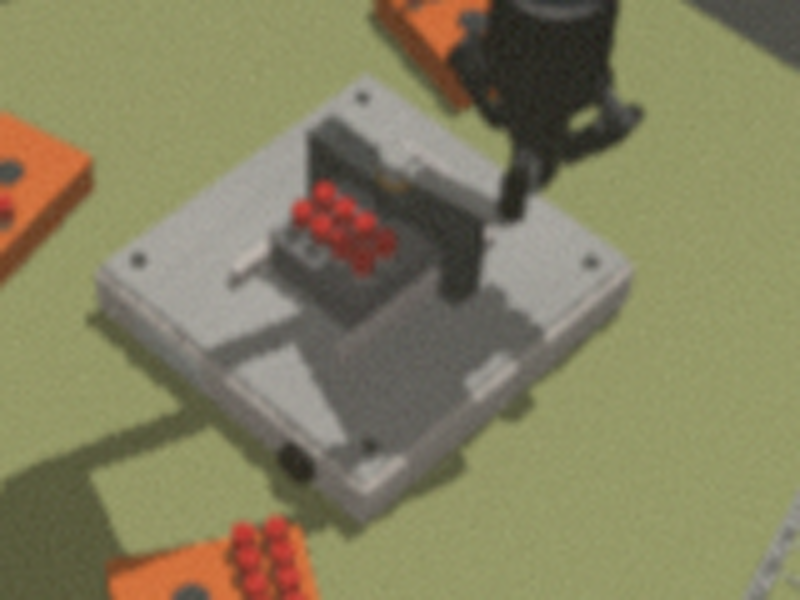

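The post has just begun to move (crop (519,188)→(513,193)); the fingers are behind it. Continue the swing.

```bash
python3 -m pendant '[[0,[-8,-3,0],-0.1],[0,[-16.5,-5.5,0],-0.2],[0,[-25,-7,0],-0.3],[0,[-34,-7.5,0],-0.4],[0,[-34,-7.5,0],-0.4]]'; python3 st.py 2 .2 .2 .3 .35 .4 .45 .5 ; python3 look.py 9
```

```text
time_s: 11.95
eef_pos: [0.5904, -0.1351, 0.1643]
tcp_rot: [-0.443, 0.551, 0.444, 0.551]
force: [-0.5, 0.1, -0.5]
finger_gap: -0.0004
t 12.05 eef [ 0.5914 -0.1352  0.1644] phi 0.206 rho 87.2 (want 87.3) -spin 0.196 F [ 0.07 -0.46 -0.07] sd [0.62 0.39 0.3 ]
tangential push N 0.16 radial out -0.43 torque 0.014
0.2 [ 0.5 -0.2] rel p0 [0. 0.] spin 0.0
0.3 [-8.2  0.2] rel p0 [-8.7  0.3] spin -0.1
0.35 [-12.6   0.6] rel p0 [-13.1   0.8] spin -0.15
0.4 [-16.9   1.3] rel p0 [-17.4   1.5] spin -0.2
0.45 [-21.1   2.2] rel p0 [-21.6   2.4] spin -0.25
0.5 [-25.4   3.4] rel p0 [-25.9   3.5] spin -0.3
12.05 [ 0.59140679 -0.13516113  0.16442464] [-0.2924057  -0.69922687 -0.03492162]
```

View pics/side_9.png

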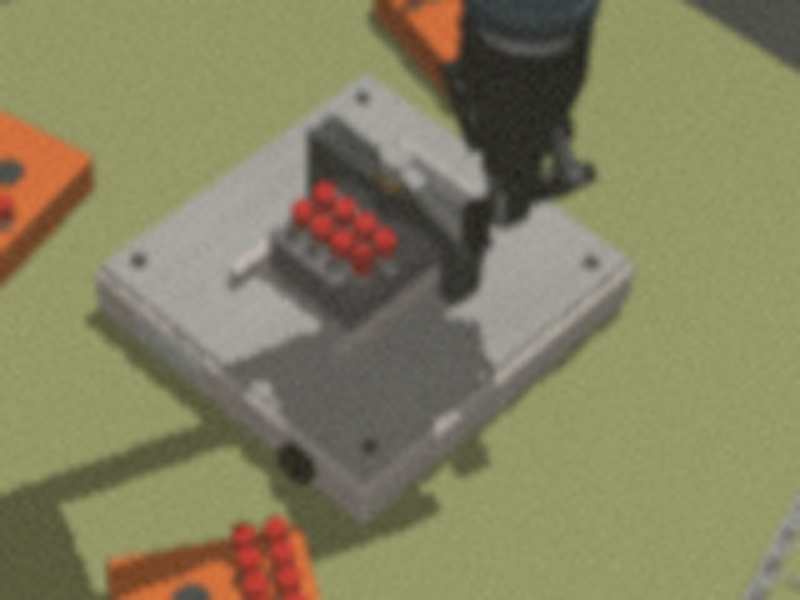

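```bash
python3 -m pendant '[[0,[-4.5,0.1,0],-0.05],[0,[-8.7,0.3,0],-0.1],[0,[-13,0.8,0],-0.15],[0,[-17.4,1.5,0],-0.2],[0,[-17.4,1.5,0],-0.2]]'; python3 st.py 2 .4 .425 .45 .475 .5 .525 .55
```

```text
time_s: 12.65
eef_pos: [0.5737, -0.1336, 0.1643]
tcp_rot: [-0.387, 0.592, 0.387, 0.592]
force: [0.1, -0.4, -0.1]
finger_gap: 0.0002
t 12.75 eef [ 0.5741 -0.1336  0.1643] phi 0.406 rho 87.2 (want 87.3) -spin 0.397 F [ 0.17 -0.29  0.19] sd [0.05 0.38 0.24]
tangential push N 0.27 radial out -0.2 torque 0.023
0.425 [-1.7  0.2] rel p0 [-2.1  0.4] spin -0.025
0.45 [-3.8  0.7] rel p0 [-4.3  0.9] spin -0.05
0.475 [-5.9  1.2] rel p0 [-6.4  1.4] spin -0.075
0.5 [-8.   1.8] rel p0 [-8.5  2. ] spin -0.1
0.525 [-10.1   2.5] rel p0 [-10.6   2.7] spin -0.125
0.55 [-12.2   3.1] rel p0 [-12.6   3.4] spin -0.15
```

```bash
python3 -m pendant '[[0,[-2.1,0.4,0],-0.025],[0,[-4.3,0.9,0],-0.05],[0,[-4.3,0.9,0],-0.05]]';python3 -m pendant '[[0,[-2.1,0.5,0],-0.025],[0,[-4.2,1.1,0],-0.05],[0,[-4.2,1.1,0],-0.05]]'; python3 st.py 2 .5 .525 .55 .575 .6 .625 .65
```

```text
time_s: 13.05
eef_pos: [0.5692, -0.1326, 0.1643]
tcp_rot: [-0.371, 0.602, 0.371, 0.602]
force: [0.7, 0.1, -0.1]
finger_gap: -0.0001
time_s: 13.35
eef_pos: [0.5649, -0.1315, 0.1643]
tcp_rot: [-0.356, 0.611, 0.356, 0.611]
force: [0.8, -0.2, -0.3]
finger_gap: -0.0003
t 13.45 eef [ 0.5651 -0.1316  0.1643] phi 0.511 rho 87.4 (want 87.3) -spin 0.499 F [ 0.17  0.08 -0.03] sd [0.42 0.39 0.52]
tangential push N 0.1 radial out 0.16 torque 0.009
0.525 [-1.1  0.5] rel p0 [-2.1  0.6] spin -0.025
0.55 [-3.2  1.2] rel p0 [-4.2  1.3] spin -0.05
0.575 [-5.2  1.9] rel p0 [-6.2  2.1] spin -0.075
0.6 [-7.3  2.7] rel p0 [-8.2  2.9] spin -0.1
0.625 [-9.3  3.6] rel p0 [-10.3   3.7] spin -0.125
0.65 [-11.3   4.4] rel p0 [-12.2   4.6] spin -0.15
```

Not yet biting; step by 0.025 rad.

```bash
python3 -m pendant '[[0,[-1.6,0.6,0],-0.025],[0,[-1.6,0.6,0],-0.025]]'; python3 st.py 2;python3 -m pendant '[[0,[-2.1,0.7,0],-0.025],[0,[-2.1,0.7,0],-0.025]]'; python3 st.py 2
```

```text
time_s: 13.65
eef_pos: [0.5635, -0.1311, 0.1643]
tcp_rot: [-0.348, 0.615, 0.348, 0.615]
force: [0.8, -0.1, 0.2]
finger_gap: 0.0003
t 13.75 eef [ 0.5636 -0.1311  0.1643] phi 0.53 rho 87.4 (want 87.3) -spin 0.524 F [ 0.14 -0.32 -0.22] sd [0.48 0.16 0.31]
tangential push N 0.28 radial out -0.2 torque 0.024
time_s: 13.95
eef_pos: [0.5613, -0.1303, 0.1643]
tcp_rot: [-0.34, 0.62, 0.341, 0.62]
force: [0.7, 0.2, -0.4]
finger_gap: -0.0002
t 14.05 eef [ 0.5614 -0.1303  0.1643] phi 0.556 rho 87.3 (want 87.3) -spin 0.549 F [ 0.16 -0.03 -0.04] sd [0.41 0.26 0.65]
tangential push N 0.15 radial out 0.06 torque 0.013
```

```bash
python3 -m pendant '[[0,[-2.0,0.8,0],-0.025],[0,[-2.0,0.8,0],-0.025]]'; python3 st.py 2
```

```text
time_s: 14.25
eef_pos: [0.5593, -0.1295, 0.1643]
tcp_rot: [-0.333, 0.624, 0.333, 0.624]
force: [0.1, -1.0, 0.6]
finger_gap: 0.0001
t 14.35 eef [ 0.5594 -0.1295  0.1643] phi 0.581 rho 87.3 (want 87.3) -spin 0.574 F [ 0.13 -0.55  0.39] sd [0.12 0.41 0.17]
tangential push N 0.42 radial out -0.38 torque 0.035
```

```bash
python3 -m pendant '[[0,[-2.0,0.8,0],-0.025],[0,[-2.0,0.8,0],-0.025]]'; python3 st.py 2
```

```text
time_s: 14.55
eef_pos: [0.5573, -0.1287, 0.1643]
tcp_rot: [-0.325, 0.628, 0.325, 0.628]
force: [0.1, -0.2, 0.4]
finger_gap: -0.0
t 14.65 eef [ 0.5574 -0.1287  0.1643] phi 0.605 rho 87.3 (want 87.3) -spin 0.599 F [0.27 0.03 0.8 ] sd [0.39 0.32 0.29]
tangential push N 0.2 radial out 0.18 torque 0.017
```

```bash
python3 -m pendant '[[0,[-2.0,0.9,0],-0.025],[0,[-2.0,0.9,0],-0.025]]'; python3 st.py 2
```

```text
time_s: 14.85
eef_pos: [0.5553, -0.1278, 0.1643]
tcp_rot: [-0.317, 0.632, 0.317, 0.632]
force: [-0.1, -1.2, -0.1]
finger_gap: -0.0003
t 14.95 eef [ 0.5554 -0.1278  0.1643] phi 0.631 rho 87.2 (want 87.3) -spin 0.624 F [-0.19 -0.03 -0.  ] sd [0.15 0.87 0.19]
tangential push N -0.14 radial out -0.14 torque -0.011
```

```bash
python3 -m pendant '[[0,[-2.0,0.9,0],-0.025],[0,[-2.0,0.9,0],-0.025]]'; python3 st.py 2 .65 .675 .7 .725 .75 .775 .8 .825 .85 .875 .9
```

```text
time_s: 15.15
eef_pos: [0.5533, -0.1269, 0.1643]
tcp_rot: [-0.309, 0.636, 0.309, 0.636]
force: [-0.9, 1.0, -1.2]
finger_gap: -0.0004
t 15.25 eef [ 0.5534 -0.1269  0.1643] phi 0.655 rho 87.2 (want 87.3) -spin 0.649 F [-0.36  0.34 -0.75] sd [0.63 0.45 0.35]
tangential push N -0.49 radial out 0.05 torque -0.042
0.675 [-1.6  0.7] rel p0 [-2.   0.9] spin -0.025
0.7 [-3.5  1.7] rel p0 [-3.9  1.9] spin -0.05
0.725 [-5.5  2.7] rel p0 [-5.8  3. ] spin -0.075
0.75 [-7.4  3.8] rel p0 [-7.7  4.1] spin -0.1
0.775 [-9.2  4.9] rel p0 [-9.6  5.2] spin -0.125
0.8 [-11.1   6.1] rel p0 [-11.4   6.4] spin -0.15
0.825 [-12.9   7.3] rel p0 [-13.2   7.6] spin -0.175
0.85 [-14.6   8.6] rel p0 [-15.    8.9] spin -0.2
0.875 [-16.4   9.9] rel p0 [-16.7  10.2] spin -0.225
0.9 [-18.1  11.3] rel p0 [-18.4  11.6] spin -0.25
```

```bash
python3 -m pendant '[[0,[-1.9,1.0,0],-0.025],[0,[-1.9,1.0,0],-0.025]]'; python3 st.py 2
```

```text
time_s: 15.45
eef_pos: [0.5514, -0.1259, 0.1643]
tcp_rot: [-0.301, 0.64, 0.301, 0.64]
force: [0.6, -0.0, -0.0]
finger_gap: 0.0002
t 15.55 eef [ 0.5515 -0.1259  0.1643] phi 0.68 rho 87.1 (want 87.3) -spin 0.674 F [ 0.32 -0.16  0.08] sd [0.26 0.36 0.26]
tangential push N 0.35 radial out 0.08 torque 0.03
```

```bash
python3 -m pendant '[[0,[-1.9,1.0,0],-0.025],[0,[-1.9,1.0,0],-0.025]]'; python3 st.py 2; python3 look.py 10
```

```text
time_s: 15.75
eef_pos: [0.5495, -0.1248, 0.1643]
tcp_rot: [-0.293, 0.644, 0.293, 0.643]
force: [-0.1, 0.4, -0.3]
finger_gap: 0.0
t 15.85 eef [ 0.5496 -0.1249  0.1643] phi 0.705 rho 87.1 (want 87.3) -spin 0.699 F [ 0.1   0.   -0.08] sd [0.38 0.3  0.18]
tangential push N 0.07 radial out 0.07 torque 0.006
15.85 [ 0.54964749 -0.12490202  0.16433052] [ 0.63556748  0.0096054  -0.01578301]
```

View pics/side_10.png

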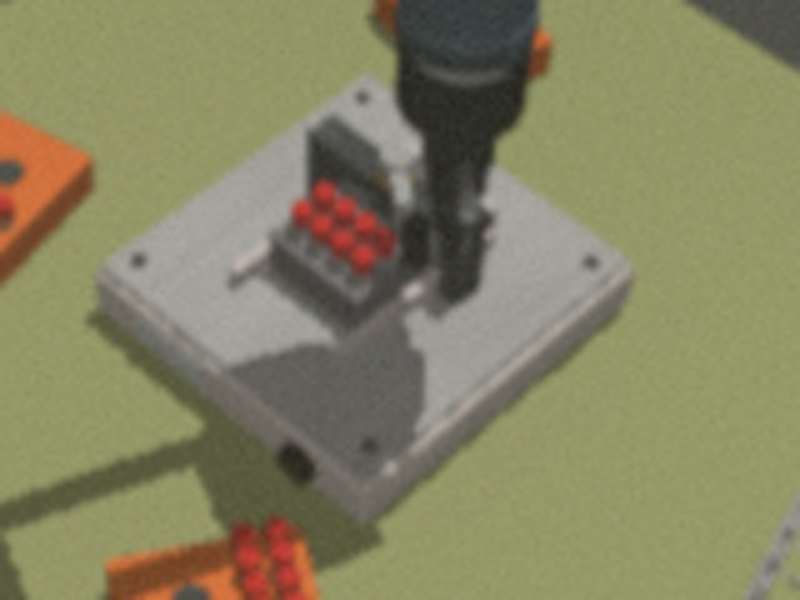

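Post is at crop (412,240), just ahead of the fingers; swinging freely still.

```bash
python3 -m pendant '[[0,[-1.9,1.1,0],-0.025],[0,[-1.9,1.1,0],-0.025]]'; python3 st.py 2
```

```text
time_s: 16.15
eef_pos: [0.5476, -0.1237, 0.1643]
tcp_rot: [-0.285, 0.647, 0.285, 0.647]
force: [0.0, -0.1, -0.5]
finger_gap: 0.0002
t 16.25 eef [ 0.5477 -0.1238  0.1643] phi 0.73 rho 87.1 (want 87.3) -spin 0.724 F [ 0.37 -0.37 -0.2 ] sd [0.37 0.17 0.23]
tangential push N 0.52 radial out -0.02 torque 0.044
```

```bash
python3 -m pendant '[[0,[-1.9,1.1,0],-0.025],[0,[-1.9,1.1,0],-0.025]]'; python3 st.py 2
```

```text
time_s: 16.45
eef_pos: [0.5457, -0.1226, 0.1643]
tcp_rot: [-0.277, 0.651, 0.277, 0.651]
force: [0.3, -0.3, 0.3]
finger_gap: 0.0
t 16.55 eef [ 0.5458 -0.1227  0.1643] phi 0.756 rho 87.1 (want 87.3) -spin 0.749 F [ 0.23 -0.37  0.04] sd [0.23 0.38 0.3 ]
tangential push N 0.43 radial out -0.11 torque 0.036
```

```bash
python3 -m pendant '[[0,[-1.8,1.1,0],-0.025],[0,[-1.8,1.1,0],-0.025]]'; python3 st.py 2
```

```text
time_s: 16.75
eef_pos: [0.5443, -0.1217, 0.1644]
tcp_rot: [-0.269, 0.654, 0.269, 0.654]
force: [1.1, -0.5, -1.4]
finger_gap: 0.0004
t 16.85 eef [ 0.5443 -0.1218  0.1644] phi 0.775 rho 87.1 (want 87.3) -spin 0.774 F [ 1.01 -1.04 -1.2 ] sd [0.24 0.42 0.17]
tangential push N 1.45 radial out -0.01 torque 0.123
```

```bash
python3 -m pendant '[[0,[-0.9,0.6,0],0],[0,[-0.9,0.6,0],0]]'; python3 st.py 3
```

```text
time_s: 17.05
eef_pos: [0.5436, -0.1213, 0.1644]
tcp_rot: [-0.269, 0.654, 0.269, 0.654]
force: [2.5, -1.5, -1.4]
finger_gap: -0.0002
t 17.2 eef [ 0.5436 -0.1212  0.1644] phi 0.787 rho 87.0 (want 87.3) -spin 0.774 F [ 2.91 -1.43 -1.43] sd [0.3  0.32 0.4 ]
tangential push N 3.05 radial out 1.1 torque 0.259
```

```bash
python3 -m pendant '[[0,[-0.7,0.5,0],0],[0,[-0.7,0.5,0],0]]'; python3 st.py 3
```

```text
time_s: 17.4
eef_pos: [0.5429, -0.1207, 0.1644]
tcp_rot: [-0.269, 0.654, 0.269, 0.654]
force: [3.7, -1.9, -2.8]
finger_gap: -0.0004
t 17.55 eef [ 0.5428 -0.1207  0.1644] phi 0.797 rho 87.0 (want 87.3) -spin 0.774 F [ 4.01 -2.2  -1.88] sd [0.31 0.34 0.61]
tangential push N 4.36 radial out 1.4 torque 0.37
```

```bash
python3 -m pendant '[[0,[-0.8,0.7,0],0],[0,[-0.8,0.7,0],0]]'; python3 st.py 2
```

```text
time_s: 17.75
eef_pos: [0.5422, -0.1201, 0.1644]
tcp_rot: [-0.27, 0.654, 0.269, 0.654]
force: [4.9, -3.0, -3.0]
finger_gap: 0.0003
t 17.85 eef [ 0.5422 -0.1202  0.1644] phi 0.807 rho 86.9 (want 87.3) -spin 0.774 F [ 5.05 -2.88 -2.68] sd [0.33 0.71 0.29]
tangential push N 5.55 radial out 1.74 torque 0.472
```

```bash
python3 -m pendant '[[0,[-0.7,0.6,0],0],[0,[-0.7,0.6,0],0]]'; python3 st.py 2
```

```text
time_s: 18.05
eef_pos: [0.5417, -0.1197, 0.1645]
tcp_rot: [-0.27, 0.653, 0.269, 0.654]
force: [5.8, -3.6, -3.8]
finger_gap: -0.0006
t 18.15 eef [ 0.5417 -0.1198  0.1645] phi 0.814 rho 86.8 (want 87.3) -spin 0.774 F [ 5.81 -3.47 -2.96] sd [0.06 0.13 0.81]
tangential push N 6.49 radial out 1.95 torque 0.551
```

```bash
python3 -m pendant '[[0,[-0.6,0.6,0],0],[0,[-0.6,0.6,0],0]]'; python3 st.py 5
```

```text
time_s: 18.35
eef_pos: [0.5414, -0.1193, 0.1645]
tcp_rot: [-0.27, 0.653, 0.268, 0.654]
force: [6.1, -5.0, -3.7]
finger_gap: 0.0001
t 18.6 eef [ 0.5414 -0.1194  0.1645] phi 0.82 rho 86.7 (want 87.3) -spin 0.774 F [ 6.32 -4.01 -3.84] sd [0.28 0.55 0.35]
tangential push N 7.22 radial out 2.01 torque 0.613
```

```bash
python3 -m pendant '[[0,[0,0,0],0],[0,[0,0,0],0],[0,[0,0,0],0],[0,[0,0,0],0],[0,[0,0,0],0]]';python3 -m pendant '[[0,[0,0,0],0],[0,[0,0,0],0],[0,[0,0,0],0],[0,[0,0,0],0],[0,[0,0,0],0]]'; python3 st.py 4
```

```text
time_s: 19.1
eef_pos: [0.5414, -0.1194, 0.1645]
tcp_rot: [-0.27, 0.653, 0.268, 0.654]
force: [6.8, -3.8, -2.8]
finger_gap: 0.0004
time_s: 19.6
eef_pos: [0.5414, -0.1194, 0.1645]
tcp_rot: [-0.27, 0.653, 0.268, 0.654]
force: [7.0, -4.2, -3.4]
finger_gap: -0.0004
t 19.8 eef [ 0.5414 -0.1194  0.1645] phi 0.82 rho 86.7 (want 87.3) -spin 0.774 F [ 6.4  -4.04 -3.69] sd [0.37 0.21 0.46]
tangential push N 7.29 radial out 2.04 torque 0.619
```

Held steady for ~1.4 s at 0.62 N m by force (≈0.78 by displacement), no creep. Releasing gently.

```bash
python3 -m pendant '[[0,[1.5,-1.5,0],0],[0,[3,-3,0],0],[0,[4.5,-4.5,0],0],[0,[7,-7,0],0],[0,[12,-12,0],0]]';python3 -m pendant '[[0,[15,-15,0],0],[0,[15,-15,20],0],[0,[15,-15,65],0],[0,[15,-15,100],0],[0,[15,-15,100],0]]'; python3 st.py 3
python3 -m pendant '[[0,[-20,-40,0],0],[0,[-40,-80,0],0],[0,[-60,-120,0],0],[0,[-80,-160,0],0],[0,[-100,-200,0],0]]'; python3 -m pendant '[[0,[-20,-40,0],0],[0,[-20,-40,0],0],[0,[-20,-40,0],0]]'; python3 look.py 11
```

```text
time_s: 20.3
eef_pos: [0.5516, -0.1302, 0.1641]
tcp_rot: [-0.269, 0.654, 0.27, 0.653]
force: [-0.9, -0.3, 0.7]
finger_gap: -0.0002
time_s: 20.8
eef_pos: [0.5698, -0.1469, 0.2701]
tcp_rot: [-0.272, 0.652, 0.267, 0.656]
force: [1.0, -0.1, 1.1]
finger_gap: 0.0001
t 20.95 eef [ 0.5669 -0.1456  0.2636] phi 0.422 rho 100.4 (want 87.3) -spin 0.774 F [ 0.1   0.11 -0.31] sd [0.76 0.19 0.91]
tangential push N 0.04 radial out 0.14 torque 0.004
time_s: 21.45
eef_pos: [0.4657, -0.3463, 0.2621]
tcp_rot: [-0.268, 0.654, 0.271, 0.653]
force: [0.5, 0.3, -0.2]
finger_gap: 0.0
time_s: 21.75
eef_pos: [0.4462, -0.3858, 0.2621]
tcp_rot: [-0.267, 0.655, 0.27, 0.654]
force: [1.0, 0.2, 0.1]
finger_gap: 0.0001
21.75 [ 0.44620038 -0.38583135  0.2621091 ] [1.02234606 0.15867298 0.08774502]
```

View pics/side_11.png

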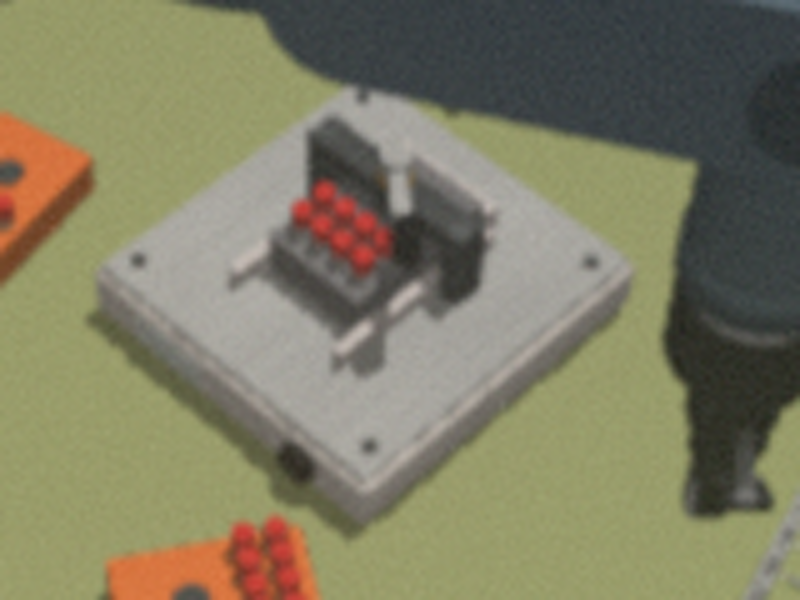

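View pics/top_11.png

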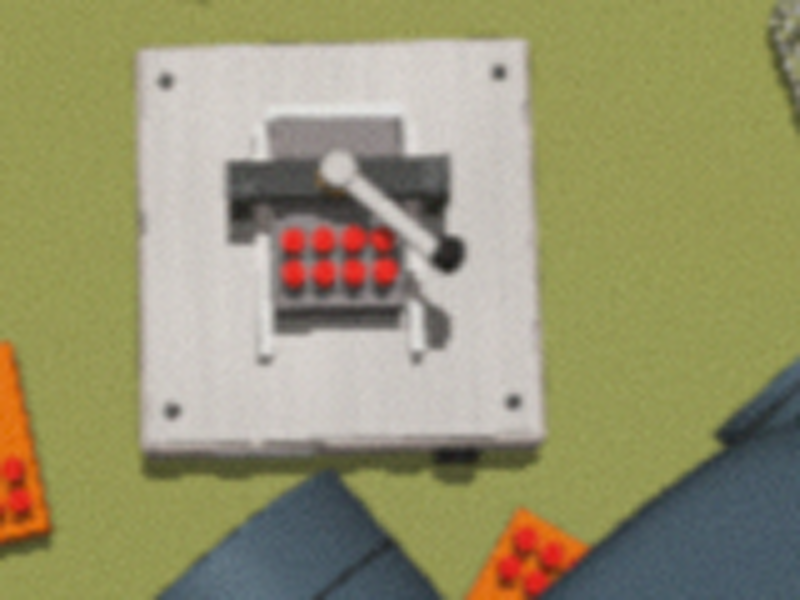

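```bash
python3 - <<'E'
from h import *
from plant import cams,job_done
T=cams.grab_frame("top");c=np.array([.5906,-.048,0])
f=lambda u:np.array([(u[0]+.5)/5-.5+215,(u[1]+.5)/5-.5+165])
print("post",(ray(T,f((450,246)),.1675)-c)*1e3)
for u in((276,306),(403,306)):print("rear",(ray(T,f(u),.085)-c)*1e3)
for u in((270,118),(400,118)):print("front",(ray(T,f(u),.085)-c)*1e3)
for t in("tube_rack","wire_basket","gel_bottle"):print(t,cams.boxes_of("top",t)[:1])
E
```

```text
post [-57.59150517 -61.4579108  167.5       ]
rear [-73.27079898  40.21879237  85.        ]
rear [-76.32685741 -36.66961242  85.        ]
front [44.47697341 39.43600289 85.        ]
front [ 41.3243376 -40.5556394  85.       ]
tube_rack [{'rect': [101.6, 171.9, 163.5, 237.0], 'conf': 0.78}]
wire_basket [{'rect': [367.8, 152.5, 418.8, 219.7], 'conf': 0.97}]
gel_bottle []
```

```bash
python3 - <<'E'
from plant import cams,robot
import cv2
a=cams.grab_frame("side")["image"];cv2.imwrite("pics/side12.png",a)
for t in("tube_rack","wire_basket","gel_bottle"):print(t,cams.boxes_of("side",t)[:2])
print(robot.observe()["force"])
E
```

```text
tube_rack [{'rect': [191.4, 145.9, 234.2, 176.5], 'conf': 0.94}, {'rect': [237.7, 188.6, 347.1, 280.1], 'conf': 0.73}]
wire_basket [{'rect': [366.8, 247.1, 434.7, 322.1], 'conf': 0.65}]
gel_bottle [{'rect': [318.5, 292.1, 335.1, 329.8], 'conf': 0.94}, {'rect': [297.3, 196.6, 301.7, 223.7], 'conf': 0.44}]
[ 0.32139806 -0.74770283 -0.71974855]
```

View pics/side12.png

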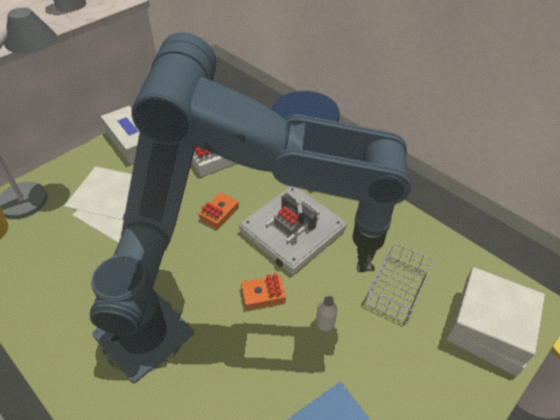

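The bottle stands at (327,312), where it was at the start, and the rack and basket haven't moved either. The gripper hangs clear at (366,265).

```bash
python3 -c "from plant import job_done; print(job_done())"
```

```text
the job is handed in; nothing more can be done
None
```

I pushed the block home, swung the lever until the screw bit, held a check torque, let go and handed the job in at about 22 s. No verdict was reported.

- **Block:** I pushed until it stopped moving, with up to about 10 N along the nest (about 14 N in all). The last top picture shows its front flush with the stop, with the rear face at about x = -75 mm, as it should be when home. The picture points put its ends 3 mm out of line with the axes I measured from (about 0.04 rad). About 0.016 rad of that is the mixer's own turn, and the rest is within reading error.
- **Bite:** The screw bit about 1.08 rad into the swing.
- **Check torque:** I held it for about 1.4 s with no creep. My two estimates disagree: 0.62 N m from the wrist force and about 0.78 N m from how far the tool moved. I stopped there so that both stayed between 0.5 and 1 N m.
- **Lever after release:** The post is at about x = -58 mm of the mixer, where -48 mm or less was needed.
- **Robot and bystanders:** The wrist force was back to noise level and the gripper was clear of everything. The rack, basket and bottle were where they started. In the last top picture the network did not find the bottle, probably because the arm hid it, so I checked the bottle in the side picture.

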